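Press a watch back home

ROBOT

A 6-joint arm with a two-finger parallel gripper is mounted at the origin on the work surface. World frame = base frame: x ahead of the robot, y to its left, z up, the work surface at z = 0. Lengths are in mm, angles in rad, forces in N, time in s.
With the tool pointing down it reaches from about 325 to 900 mm from the base axis. Payload 3.5 kg.
Tool frame: the origin (TCP) lies at the very end of the fingers, on their centre line; the grasp point (between the pads) lies 19 mm behind it (env.hold_point_z is the distance from the TCP to the grasp point, in mm); z points along the fingers, x is the direction in which the jaws open and shut, and the axes are right-handed (so a half turn about z gives the same grasp; the last joint's range is limited). The gripper opens to 85 mm and grips with 20 to 120 N. Pads are 22 mm wide; open, the fingers measure 114 mm over their backs; the gripper's body (76 mm by 85 mm) begins 54 mm behind the grasp point. The pads swing forward as they close: fully open they stand 13 mm farther back than shut.
Start: joints at [1.157, 0.276, -0.026, 1.268, 0, 1.467], TCP at [191.144, 595.051, 231.313] pointing down, gripper open.
Joint ranges: [-3.12, 3.12], [-0.85, 1.88], [-1.08, 1.24], [-1.95, 2.15], [-1.57, 1.53], [-3.14, 3.14]. Speed limits (rad/s): [2.57, 2.57, 3.14, 3.14, 3.14, 3.14].

INTERFACE

Orientations are given as a rotation vector (axis times angle).
In Python, from cell import telemetry, vision, finish_job, env gives the robot as it stands. The module is installed in compiled form; this text tells all that it offers.
- The arm moves only by the tool send_rows, never from a script. Its argument "moves" is a list of rows, each a list of 5 numbers: the shift along the tool's x, y, z in cm, then the turn about the tool's z in rad, then the opening in per cent of the stroke, from 0 (shut) to 100 (fully open). A call has 1 to 5 rows; each row shifts and turns the commanded pose from where the row before left it, along the tool's axes as they then stand; what a row does not reach is not made up. A row lasts 1/12 s, in which the tool goes at most 41.7 mm and 7.16 degrees, less where a joint would pass 70% of its speed; a pose out of reach is approached as far as the arm can. A call with a gripper value outside its range is refused whole. The fingers move at their own pace and stop on an object; "force" is the grip in N (left out, the last holds). Time passes only in rows, so rows that do not move let the fingers close. It gives the time, the measured TCP pose, the force and the opening at its end, in the units of the state.
- telemetry.sense(): the state, without advancing time (a new reading comes with each control period).
- vision.capture(name): name is "scene" or "top"; returns a dict with "frame" (384x512x3 uint8, red, green, blue), "fx", "fy", "cx", "cy" (pixels), "xyz" and "orientation" of the camera in the world. Camera axes: x right, y up, looking along -z (the intrinsics and any distortion apply to the point x, -y, -z); pixel columns grow to the right and rows downward; lengths in mm; the calibration is good to about 2 mm. A picture is of the moment at which its call begins. There is no depth.
- finish_job(): hands the job in, once; it reports no verdict.
The state is a dict: "t": time; "joints": joint angles; "qd": joint speeds; "effort": joint torques, N m; "tcp_pos": TCP position; "ee_rot": TCP orientation; "wrist_force": force on the tool from outside, world axes, zero at the start; "wrist_torque": the same for the moment, N m; "opening": finger opening in mm.
Only numpy, scipy, OpenCV 4.12 (cv2) and the standard library are available. Lean on these libraries where they do the work, as an engineer would, in place of code of your own. Each camera call takes 0.05 s, during which the arm holds its last target.

TASK

The press-fit back of the watch lying in the bench press still stands proud. Flip the safety catch at the rear of the press (the upright thumb tab) right back to free the lever, then pull the lever all the way down so that the back is pressed home, and finish with the robot still holding the lever fully down: do not let go. Leave the watch in its nest and the things around the press where they are.

Things in the scene. Friction and masses are not known exactly. Their poses are not given: they have to be found in the camera images.
- press: Grey cast bench press, fixed; base 210 x 120 x 28 mm, column at its rear, head top 172 mm high. Origin: centre of the base's underside, on the bench. Front = its own -x (to the robot's right; position and yaw vary), y across, z up. Lever and catch turn about lines along its y, in its middle plane y = 0. White nylon nest (diameter 56 mm, rim 56 mm high) on the base at x = -30 mm, below the spindle.
- lever (a joint): Steel lever on top of the press, black ball knob at its front end. 0 = raised 30 degrees above level (start), 0.785 rad = fully down at its stop, 15 degrees below level. It drives the spindle onto the watch. A spring lifts it when let go: at the knob about 3 N near the top, 5 N half way, 10 to 18 N at the bottom where the die presses. With the catch on it gives 0.04 rad, 0.1 if forced.
- knob (a point): Centre of the lever's ball knob, 32 mm in diameter, 185 mm from the lever's pivot, on a 12 mm rod. Raised: 160 mm in front of the pivot and 92 mm above it; fully down: 179 mm in front and 48 mm below. It moves on a circle about lever_pivot. Nothing stands beside it.
- lever_pivot (a point): Point on the lever's hinge line in the press's middle plane: press frame (20, 0, 200) mm. Fixed to the press.
- catch (a joint): Steel safety catch at the rear of the press's top: a stirrup hooked over the lever's short tail, with a thumb tab standing up. 0 = on (upright; starts within 0.05 rad), 1.5 rad = flipped right back to its stop, lying level behind the press. It turns about catch_pivot towards the press's rear (+x of the press). Light friction: stays near upright, falls back by itself past about 40 degrees.
- catch_tab (a point): Middle of the round bead (12 mm thick) along the top of the catch's thumb tab. The tab is 24 mm wide across the press (its y), 6 mm thick, and stands 27 mm above the stirrup's 62 mm wide bridge. 88 mm from the hinge line: upright 3 mm behind catch_pivot and 88 mm above it; flipped back 88 mm behind it and 3 mm above it.
- catch_pivot (a point): Point on the catch's hinge line in the press's middle plane: press frame (57, 0, 165) mm. Fixed to the press.
- watch: Steel watch head without strap, 40 mm in diameter, 9.5 mm high, lying loose and face down in the nest of the press (recess 43 mm wide, 4 mm deep). Origin: centre of its underside, z up.
- caseback (a joint): Press-fit back of the watch, a 34 mm steel disc on top of it. 0 = standing 2.5 mm proud (as at the start), 0.0025 m = pressed home. It takes 10 N to move, so only the press will do it.
- upper_die: White nylon die, 33 mm in diameter, at the foot of the press's spindle, sprung. Origin: centre of its underside, 98 mm above the bench with the lever raised. It meets the watch back about 0.15 rad before the lever's stop and presses with some 20 N at the stop.
- movement_holder: Bystander: small steel clamp with a brass movement on it, 38 x 34 x 25 mm, loose on the bench beside the press; origin under its centre.
- loupe: Bystander: black eyeglass, 33 mm in diameter, 30 mm high, loose beside the press; origin under its centre.
- screwdriver: Bystander: slim steel screwdriver, 110 mm long, 9 mm thick, lying loose beside the press; origin under its middle.
- dust_cover: Bystander: clear plastic dust cover with a small knob, 64 mm in diameter, 45 mm high, loose beside the press; origin under its centre.

How it is judged:
By the outcome, as a careful person would: the job done as asked, in the order asked, and still so for the second after the job is handed in, while the arm keeps its last pose, push and grip.
It also fails if it takes over 51 s, if anything falls off the work surface, if the arm or the gripper's body presses on something with over 40 N, if the wrist force passes 120 N, or if a joint passes its speed limit or range.

## Working session

There is one attempt and no reset: what is moved stays moved. The work goes in short steps, Python scripts to look and compute and a tool call to move; the robot and the scene stay as the last step left them, time stands still between calls to the robot, and variables do not carry over. Pictures are saved under pics/ and viewed, and the job is handed in when it is done.

Besides the shell and the picture viewer there is one more tool, called after ">>>" in YAML: its name, and indented under it one key for each argument. send_rows: Moves the arm, as the interface text tells. Its arguments: {"type":"object","properties":{"moves":{"type":"array"},"force":{"type":"number"}},"required":["moves"]}

```bash
mkdir -p pics; cat > h.py <<'E'
import numpy as np,cv2
from scipy.spatial.transform import Rotation as R
E
python3 - <<'E'
from cell import telemetry,vision,env
import cv2,json,numpy as np,pickle
for n in("scene","top"):
    d=vision.capture(n); cv2.imwrite(f"pics/{n}0.png",d["frame"][:,:,::-1]); pickle.dump(d,open(f"{n}0.pkl","wb"))
    print(n,{k:v for k,v in d.items() if k!="frame"})
s=telemetry.sense();print(s); print(env.hold_point_z)
E
```

```text
scene {'fx': 383.03015133579675, 'fy': 383.03015133579675, 'cx': 258.4233083851046, 'cy': 190.68957412392896, 'xyz': array([1059.74996048, -319.04863765,  666.70053198]), 'orientation': array([0.79147338, 0.42694259, 0.87097278])}
top {'fx': 437.41282809952486, 'fy': 437.41282809952486, 'cx': 257.87820912645265, 'cy': 189.66331452601284, 'xyz': array([ 421.37908423,   14.19940412, 1034.05262528]), 'orientation': array([ 0.12745962, -0.17788175, -1.5324636 ])}
{'t': 0.1, 'joints': array([ 1.15658340e+00,  2.77056342e-01, -2.78070491e-02,  1.26801266e+00,
       -1.56862320e-07,  1.46736397e+00]), 'qd': array([ 1.79202985e-03, -1.59269800e-03,  2.08602168e-03, -3.89718295e-05,
        6.94439187e-04, -5.58527103e-04]), 'effort': array([ 8.58969524e-04, -4.46707892e+01,  2.96129179e+01,  8.44141381e-03,
       -3.96075313e-05,  5.34729509e-06]), 'tcp_pos': array([190.85434966, 594.3664652 , 230.24207617]), 'ee_rot': array([ 2.53763301,  1.85025622, -0.00282321]), 'wrist_force': array([ 0.22285708,  0.28026585, -0.45756069]), 'wrist_torque': array([0.00827301, 0.04686633, 0.01721893]), 'opening': 85.31464748469044}
18.700000000000003
```

View pics/scene0.png

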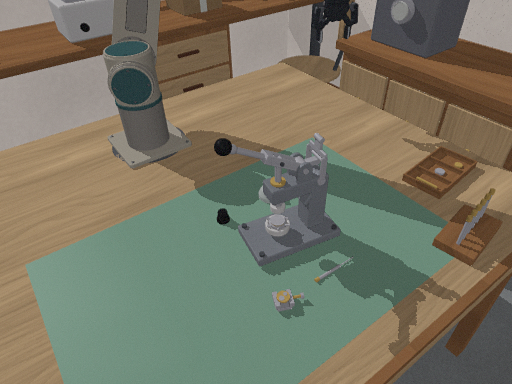

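View pics/top0.png

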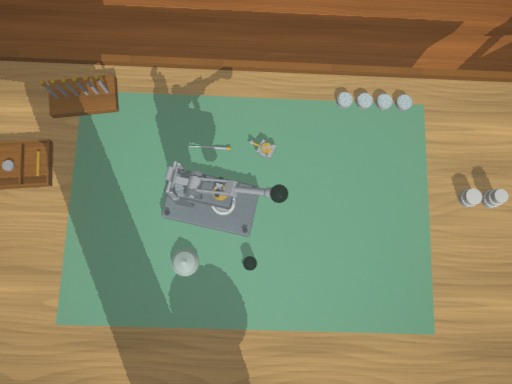

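Scene view: knob at about (223,147) and the catch tab at about (318,138). Top view: knob at about (279,194) and the catch at about (175,178). I'll triangulate these and zoom in.

```bash
cat > h.py <<'E'
import numpy as np,cv2,pickle
from scipy.spatial.transform import Rotation as R
def ray(d,u,v):
    r=np.array([(u-d['cx'])/d['fx'],-(v-d['cy'])/d['fy'],-1.0]); r=R.from_rotvec(d['orientation']).apply(r); return d['xyz'],r/np.linalg.norm(r)
def tri(l):
    A=np.zeros((3,3));b=np.zeros(3)
    for d,u,v in l:
        o,r=ray(d,u,v);P=np.eye(3)-np.outer(r,r);A+=P;b+=P@o
    x=np.linalg.solve(A,b); return x,[np.linalg.norm(np.cross(x-ray(d,u,v)[0],ray(d,u,v)[1])) for d,u,v in l]
def plane(d,u,v,z):
    o,r=ray(d,u,v); return o+r*(z-o[2])/r[2]
def proj(d,p):
    c=R.from_rotvec(d['orientation']).inv().apply(np.asarray(p)-d['xyz']); return np.stack([d['cx']-d['fx']*c[...,0]/c[...,2], d['cy']+d['fy']*c[...,1]/c[...,2]],-1)
def blob(f,box,thr):
    x0,y0,x1,y1=box;m=(f[y0:y1,x0:x1].max(2)<thr).astype(np.uint8)
    n,l,s,c=cv2.connectedComponentsWithStats(m); i=1+s[1:,4].argmax(); return c[i]+[x0,y0],s[i]
def frame(yaw,o): # press->world
    return lambda p: R.from_euler('z',yaw).apply(p)+o
E
python3 - <<'E'
from h import *
S=pickle.load(open('scene0.pkl','rb'));T=pickle.load(open('top0.pkl','rb'))
a,sa=blob(S['frame'],(205,130,240,165),50);b,sb=blob(T['frame'],(262,178,296,210),50)
print(a,sa,b,sb);print(tri([(S,*a),(T,*b)]))
def crop(d,x0,y0,w,h,k,n): cv2.imwrite(n,cv2.resize(d['frame'][y0:y0+h,x0:x0+w,::-1],None,fx=k,fy=k,interpolation=cv2.INTER_CUBIC))
crop(S,210,125,150,140,5,'pics/s1.png');crop(T,150,150,150,100,5,'pics/t1.png')
E
```

```text
Traceback (most recent call last):
  File "h.py", line 16, in blob
    n,l,s,c=cv2.connectedComponentsWithStats(m); i=1+s[1:,4].argmax(); return c[i]+[x0,y0],s[i]
                                                     ~~~~~~~~~~~~~~^^
ValueError: attempt to get argmax of an empty sequence
```

```bash
python3 - <<'E'
from h import *
S=pickle.load(open('scene0.pkl','rb'));T=pickle.load(open('top0.pkl','rb'))
print(S['frame'].shape,S['frame'].dtype,S['frame'][147,223],T['frame'][194,279],S['frame'][130:165,205:240].max(2).min())
def crop(d,x0,y0,w,h,k,n): cv2.imwrite(n,cv2.resize(np.ascontiguousarray(d['frame'][y0:y0+h,x0:x0+w,::-1]),None,fx=k,fy=k,interpolation=cv2.INTER_CUBIC))
crop(S,210,125,150,115,5,'pics/s1.png');crop(T,150,150,150,100,5,'pics/t1.png')
for thr in (40,50,60,70):
  try:
    a,sa=blob(S['frame'],(205,130,240,165),thr);b,sb=blob(T['frame'],(262,178,296,210),thr)
    print(a,sa,b,sb);print(tri([(S,*a),(T,*b)]))
  except Exception as e: print(thr,e)
E
```

```text
(384, 512, 3) uint8 [23 25 23] [58 71 64] 4
40 attempt to get argmax of an empty sequence
50 attempt to get argmax of an empty sequence
60 attempt to get argmax of an empty sequence
[222.55598456 146.68725869] [  9   8  18  18 259] [278.49253731 193.15920398] [  9   7  17  17 201]
(array([563.011303  , -44.45080022, 292.91548428]), [np.float64(1.1754562344691095), np.float64(1.1754562344690038)])
```

View pics/s1.png

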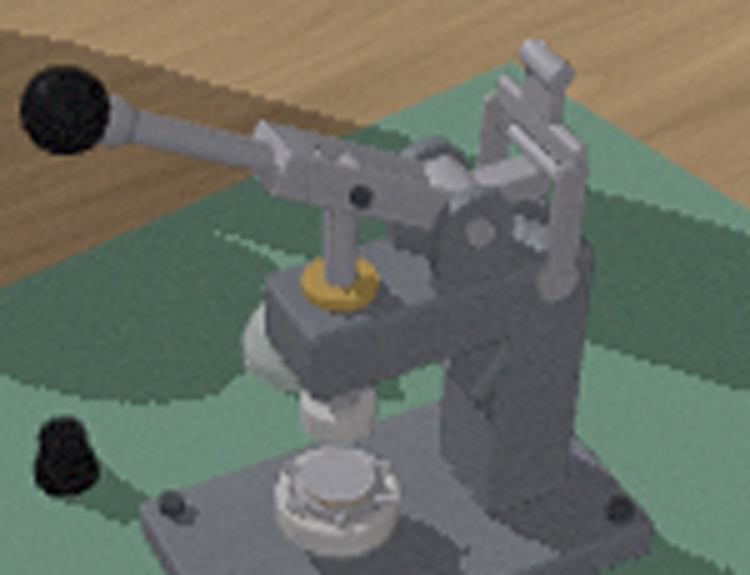

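View pics/t1.png

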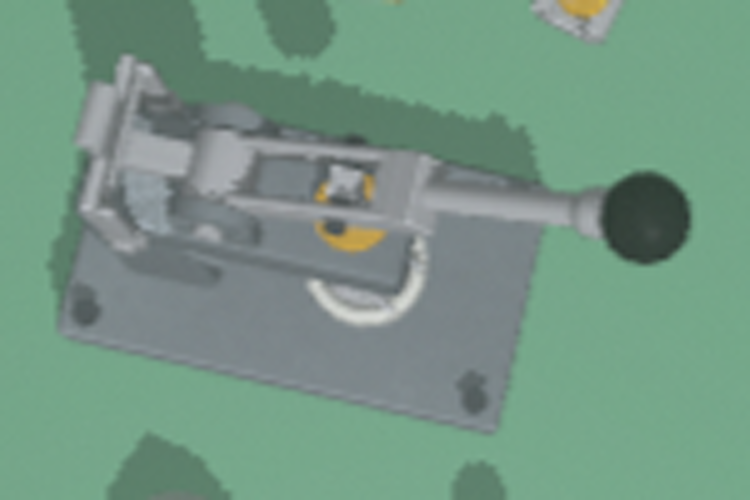

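```bash
python3 - <<'E'
from h import *
S=pickle.load(open('scene0.pkl','rb'));T=pickle.load(open('top0.pkl','rb'))
s=np.array([546,63])/5+[210,125]-.4; t=np.array([97,117])/5+150-.4
k=tri([(S,222.55,146.7),(T,278.9,193.3)])[0]
tab,e=tri([(S,*s),(T,*t)]);print(k,tab,e)
d=tab-k;print(np.linalg.norm(d[:2]),np.degrees(np.arctan2(d[1],d[0])))
c=[plane(T,*(np.array(p)/5+150-.4),28) for p in [(62,333),(497,431)]];print(c,np.linalg.norm(c[0]-c[1]))
e=c[0]-c[1];ya=np.arctan2(e[1],e[0]);print(np.degrees(ya))
for yaw in (ya,np.arctan2(d[1],d[0])):
    Rz=R.from_euler('z',yaw)
    for nm,w,l in [('knob',k,[-140,0,292]),('tab',tab,[60,0,253])]+[('c',c[0],[105,-60,28]),('c',c[1],[-105,-60,28])]+[('c',c[0],[105,60,28]),('c',c[1],[-105,60,28])]: print(nm,(w-Rz.apply(l)).round(1))
E
```

```text
[562.94926531 -44.84071582 292.96603796] [600.48275378 153.00273427 254.34779757] [np.float64(0.9402611509100824), np.float64(0.9402611509101028)]
201.3722759028315 79.25790077310317
[array([550.77213018, 203.30017189,  28.        ]), array([512.30419601,   1.80819543,  28.        ])] 205.13117397111992
79.19141675179668
knob [589.2  92.7   1. ]
tab [589.2  94.1   1.3]
c [472.1 111.4   0. ]
c [473.1 116.2   0. ]
c [590.   88.9   0. ]
c [590.9  93.7   0. ]
knob [589.   92.7   1. ]
tab [589.3  94.1   1.3]
c [472.3 111.3   0. ]
c [472.9 116.2   0. ]
c [590.1  89.    0. ]
c [590.8  93.8   0. ]
```

Everything agrees: press origin is about (589, 93) with yaw about 79.2°. Next I'll work out the tool axes and how far to go.

```bash
cat >> h.py <<'E'
O=np.array([589.2,93.2,0]);YAW=np.radians(79.2);RP=R.from_euler('z',YAW)
def P(l): return RP.apply(l)+O
def state():
    from cell import telemetry
    s=telemetry.sense();M=R.from_rotvec(s['ee_rot']).as_matrix()
    print('t',round(s['t'],2),'tcp',s['tcp_pos'].round(1),'press',RP.inv().apply(s['tcp_pos']-O).round(1),'F',s['wrist_force'].round(1),'op',round(s['opening'],1),'j',s['joints'].round(2))
    return s,M
def need(target): # press-frame target
    s,M=state(); d=M.T@(P(target)-s['tcp_pos']); 
    y=RP.apply([0,1,0]); l=M.T@y; a=np.arctan2(l[1],l[0])
    print('tool x in press',RP.inv().apply(M[:,0]).round(3),'y',RP.inv().apply(M[:,1]).round(3),'z',RP.inv().apply(M[:,2]).round(3))
    print('shift cm',(d/10).round(2),'turn to +y',round(a,3),'to -y',round((a+2*np.pi)%(2*np.pi)-np.pi,3))
E
python3 -c "
from h import *
need([32,0,310])"
```

```text
t 0.1 tcp [190.9 594.4 230.2] press [417.6 485.2 230.2] F [ 0.2  0.3 -0.5] op 85.3 j [ 1.16  0.28 -0.03  1.27 -0.    1.47]
tool x in press [ 0.993 -0.122 -0.002] y [-0.122 -0.993 -0.   ] z [-0.002  0.    -1.   ]
shift cm [-32.37  52.86  -7.92] turn to +y -1.693 to -y 1.449
```

>>> send_rows:
  moves:
    - [0,0,-2,0.12,0]
    - [0,0,-2,0.12,0]
    - [0,0,-2,0.12,0]
    - [0,0,-2,0.12,0]
    - [0,0,-1,0.12,0]
  force: 60

```text
t: 0.52
tcp_pos: [191.4, 595.7, 323.6]
ee_rot: [-2.973, -1.009, -0.003]
wrist_force: [0.5, -0.3, -0.3]
opening: 25.8
```

>>> send_rows:
  moves:
    - [0,0,0,0.12,0]
    - [0,0,0,0.12,0]
    - [0,0,0,0.12,0]
    - [0,0,0,0.12,0]
    - [0,0,0,0.12,0]

```text
t: 0.93
tcp_pos: [191.0, 594.7, 320.6]
ee_rot: [3.139, 0.085, -0.001]
wrist_force: [0.2, 0.5, 0.5]
opening: 0.0
```

>>> send_rows:
  moves:
    - [0,0,0,0.12,0]
    - [0,0,0,0.12,0]
    - [0,0,0,0,0]

```text
t: 1.18
tcp_pos: [191.0, 594.7, 320.6]
ee_rot: [3.127, -0.285, -0.001]
wrist_force: [1.0, 1.0, -0.3]
opening: -0.2
```

```bash
python3 -c "
from h import *
need([32,0,310])"
```

```text
t 1.18 tcp [191.  594.7 320.6] press [418.  485.1 320.6] F [ 1.   1.  -0.3] op -0.2 j [ 1.16  0.25  0.12  1.45 -0.    2.91]
tool x in press [ 0.007 -1.    -0.   ] y [-1.    -0.007  0.001] z [-0.001  0.    -1.   ]
shift cm [48.26 38.92  1.1 ] turn to +y -3.135 to -y 0.007
```

>>> send_rows:
  moves:
    - [2.4,2,0,0,0]
    - [3,2.4,0,0,0]
    - [3,2.4,0,0,0]
    - [3,2.4,0,0,0]
    - [3,2.4,0,0,0]

```text
t: 1.6
tcp_pos: [312.6, 453.7, 321.0]
ee_rot: [3.129, -0.276, -0.0]
wrist_force: [1.4, 0.5, 0.6]
opening: -0.1
```

>>> send_rows:
  moves:
    - [3,2.4,0,0,0]
    - [3,2.4,0,0,0]
    - [3,2.4,0,0,0]
    - [3,2.4,0,0,0]
    - [3,2.4,0,0,0]

```text
t: 2.02
tcp_pos: [438.8, 308.5, 321.1]
ee_rot: [3.129, -0.277, -0.0]
wrist_force: [1.0, 0.4, 0.6]
opening: 0.4
```

>>> send_rows:
  moves:
    - [3,2.4,0,0,0]
    - [3,2.4,0,0,0]
    - [3,2.4,0,0,0]
    - [3,2.4,0,0,0]
    - [2,1.6,0,0,0]

```text
t: 2.43
tcp_pos: [557.6, 172.2, 320.8]
ee_rot: [3.128, -0.28, 0.0]
wrist_force: [0.8, 0.2, -0.9]
opening: -0.4
```

>>> send_rows:
  moves:
    - [2,1.6,0,0,0]
    - [0,0,0,0,0]

```text
t: 2.6
tcp_pos: [575.4, 152.1, 320.3]
ee_rot: [3.127, -0.284, 0.001]
wrist_force: [0.1, 0.4, -0.7]
opening: 0.2
```

```bash
python3 -c "
from h import *
need([34,0,240])"
```

```text
t 2.6 tcp [575.4 152.1 320.3] press [ 55.3  24.6 320.3] F [ 0.1  0.4 -0.7] op 0.2 j [ 0.15  0.19  0.05  1.43 -0.    1.9 ]
tool x in press [ 0.007 -1.     0.001] y [-1.    -0.007  0.002] z [-0.002 -0.001 -1.   ]
shift cm [2.44 2.13 8.04] turn to +y -3.135 to -y 0.007
```

>>> send_rows:
  moves:
    - [2.4,2.1,0,0,0]
    - [0,0,2,0,0]
    - [0,0,2,0,0]
    - [0,0,0,0,0]

```text
t: 2.93
tcp_pos: [589.7, 130.4, 276.6]
ee_rot: [3.128, -0.279, -0.013]
wrist_force: [-0.7, -0.2, -0.5]
opening: 0.2
```

```bash
cat >> h.py <<'E'
def look(tag,x0,y0,w,h,k,tx0,ty0,tw,th,tk):
    from cell import vision
    for n,(a,b,c,d,e) in (("scene",(x0,y0,w,h,k)),("top",(tx0,ty0,tw,th,tk))):
        D=vision.capture(n); pickle.dump(D,open(f"{n}_{tag}.pkl","wb"))
        cv2.imwrite(f"pics/{n}_{tag}.png",cv2.resize(np.ascontiguousarray(D['frame'][b:b+d,a:a+c,::-1]),None,fx=e,fy=e,interpolation=cv2.INTER_CUBIC))
E
python3 -c "
from h import *
state(); look('a',210,90,150,115,5,150,130,150,100,5)"
```

```text
t 2.93 tcp [589.7 130.4 276.6] press [ 36.6   6.4 276.6] F [-0.7 -0.2 -0.5] op 0.2 j [0.11 0.23 0.   1.36 0.   1.86]
```

View pics/scene_a.png

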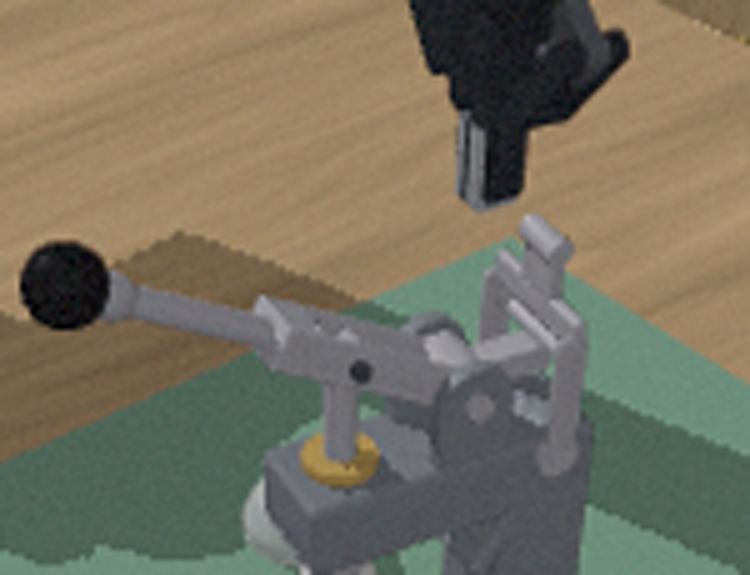

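The scene view shows the closed fingertips at about (306,130), above and just in front of the tab bead at (319,137). The path down is clear, so I'll descend in front of the tab.

>>> send_rows:
  moves:
    - [0.5,0.4,0,0,0]
    - [0,0,1.5,0,0]
    - [0,0,1.5,0,0]
    - [0,0,0.8,0,0]
    - [0,0,0,0,0]

```text
t: 3.45
tcp_pos: [596.0, 125.9, 242.3]
ee_rot: [3.128, -0.281, -0.003]
wrist_force: [-0.9, 0.8, -0.9]
opening: -0.1
```

```bash
python3 -c "
from h import *
state(); look('b',210,90,150,115,5,150,130,150,100,5)"
```

```text
t 3.45 tcp [596.  125.9 242.3] press [ 33.4  -0.6 242.3] F [-0.9  0.8 -0.9] op -0.1 j [ 0.1   0.24 -0.04  1.28 -0.    1.85]
```

View pics/scene_b.png

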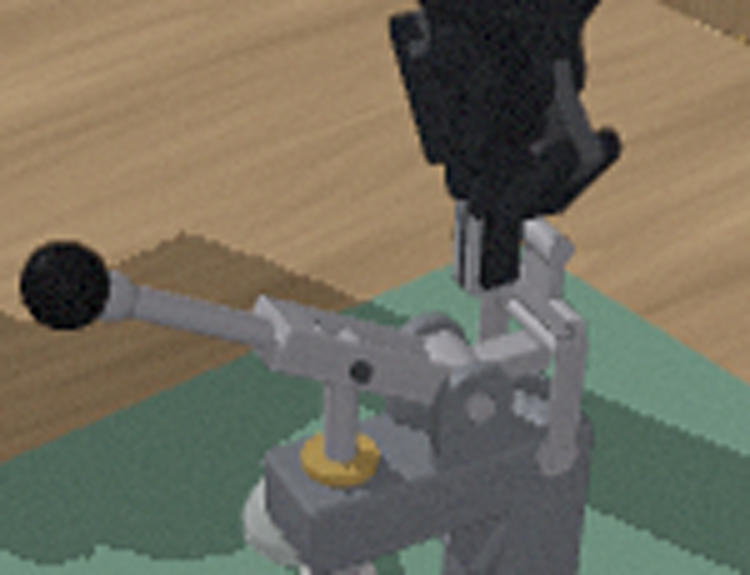

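The fingers are right in front of the tab: tips at about (308,147), tab at (318,140). Pushing rearwards now.

>>> send_rows:
  moves:
    - [0,-1,0.4,0,0]
    - [0,-1,0,0,0]
    - [0,-1,0,0,0]
    - [0,-1,0.3,0,0]
    - [0,-1,0.4,0,0]

```text
t: 3.97
tcp_pos: [606.3, 176.6, 232.8]
ee_rot: [-3.128, 0.281, -0.002]
wrist_force: [0.7, 0.1, -0.7]
opening: 0.2
```

>>> send_rows:
  moves:
    - [0,-1,0.5,0,0]
    - [0,-1,0.6,0,0]
    - [0,-1,0.8,0,0]
    - [0,-1,0.8,0,0]
    - [0,-1,0.8,0,0]

```text
t: 4.38
tcp_pos: [614.4, 225.3, 196.0]
ee_rot: [3.129, -0.282, -0.001]
wrist_force: [0.8, 0.5, 0.3]
opening: -0.2
```

```bash
python3 -c "
from h import *
state(); look('c',210,90,150,115,5,150,130,150,100,5)"
```

```text
t 4.38 tcp [614.4 225.3 196. ] press [134.5  -0.  196. ] F [0.8 0.5 0.3] op -0.2 j [ 0.25  0.35 -0.01  1.22  0.    2.  ]
```

View pics/scene_c.png

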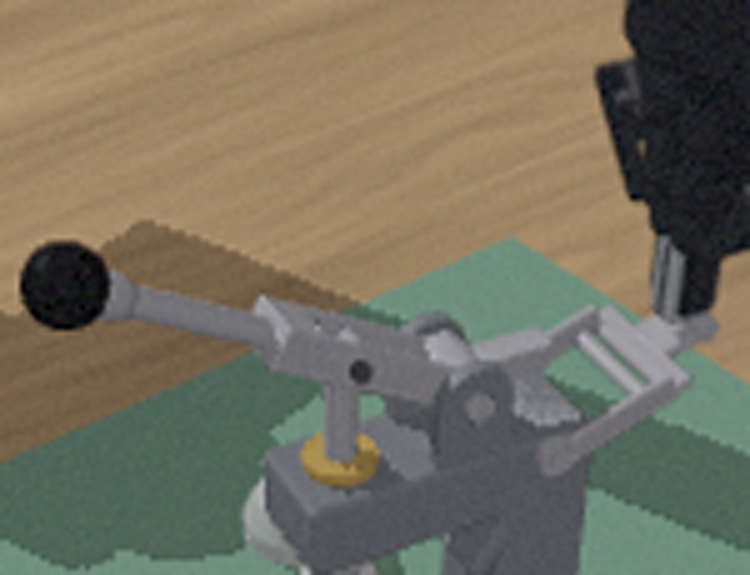

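The catch has swung well back, with its bead now at about (350,155). I'll follow it down to the stop and watch the force.

>>> send_rows:
  moves:
    - [0,0,0.7,0,0]
    - [0,0,0.6,0,0]
    - [0,0,0.4,0,0]
    - [0,0,0,0,0]

```text
t: 4.82
tcp_pos: [613.8, 223.6, 179.1]
ee_rot: [3.128, -0.283, -0.003]
wrist_force: [-0.1, -0.1, 1.0]
opening: -0.1
```

```bash
python3 -c "
from h import *
state(); look('d',210,90,150,115,5,130,130,150,100,5)"
```

```text
t 4.82 tcp [613.8 223.6 179.1] press [132.7   0.2 179.1] F [-0.1 -0.1  1. ] op -0.1 j [ 0.25  0.36 -0.03  1.19 -0.    2.  ]
```

View pics/scene_d.png

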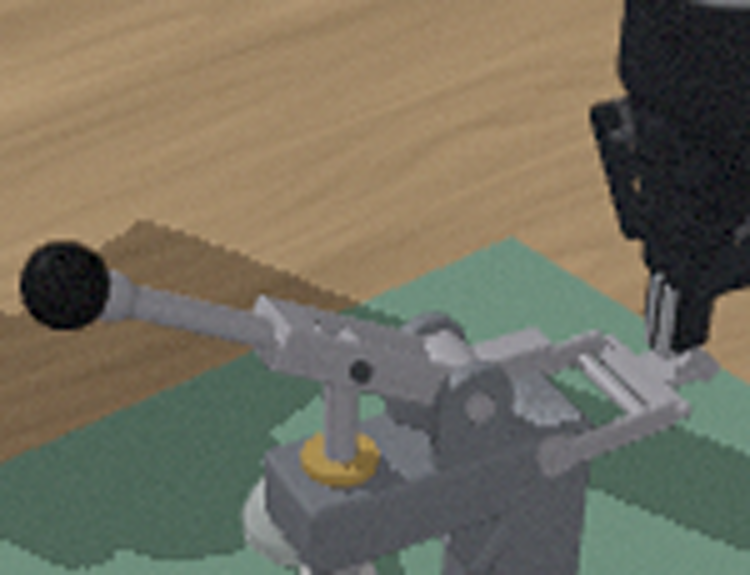

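>>> send_rows:
  moves:
    - [0,0,0.5,0,0]
    - [0,0,0.3,0,0]
    - [0,0,0,0,0]

```text
t: 5.17
tcp_pos: [614.4, 223.9, 171.7]
ee_rot: [3.128, -0.283, -0.001]
wrist_force: [-0.8, 0.1, 0.6]
opening: 0.4
```

```bash
python3 -c "
from h import *
state(); look('e',210,90,150,115,5,130,130,150,100,5)
S=pickle.load(open('scene_e.pkl','rb'))
for th in (1.2,1.35,1.5): print(th,(proj(S,P([57+88*np.sin(th)+3*np.cos(th),0,165+88*np.cos(th)-3*np.sin(th)+0]))-[210,90])*5)
"
```

```text
t 5.17 tcp [614.4 223.9 171.7] press [133.2  -0.3 171.7] F [-0.8  0.1  0.6] op 0.4 j [ 0.25  0.36 -0.04  1.17 -0.    2.  ]
1.2 [692.68330777 309.6872383 ]
1.35 [695.39523381 331.93444637]
1.5 [694.26855957 355.54502628]
```

View pics/scene_e.png

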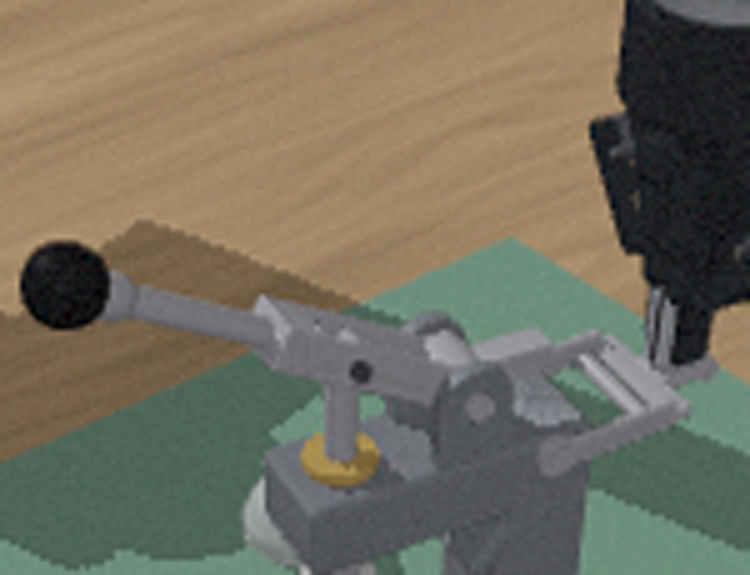

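The catch lies level and didn't move between the last two views, with the bead near (690–710, 365) in the crop. That's at its stop, and I felt no contact force. Next I'll lift and go over the knob, opening the gripper.

>>> send_rows:
  moves:
    - [0,0,-3,0,0]
    - [0,0,-4,0,0]
    - [0,0,-4,0,70]
    - [0,0,-4,0,70]
    - [0,0,-4,0,70]

```text
t: 5.68
tcp_pos: [614.2, 224.2, 364.4]
ee_rot: [-3.129, 0.282, -0.0]
wrist_force: [0.7, 0.1, 0.7]
opening: 35.3
```

>>> send_rows:
  moves:
    - [0,4,0,0,70]
    - [0,4,0,0,70]
    - [0,4,0,0,70]
    - [0,4,0,0,70]
    - [0,4,0,0,70]

```text
t: 6.1
tcp_pos: [578.2, 26.1, 362.8]
ee_rot: [-3.129, 0.281, -0.001]
wrist_force: [0.0, -0.4, -0.1]
opening: 59.9
```

>>> send_rows:
  moves:
    - [0,4,0,0,70]
    - [0,3,0,0,70]
    - [0,0,0,0,70]

```text
t: 6.35
tcp_pos: [565.3, -46.1, 362.7]
ee_rot: [3.126, -0.291, 0.001]
wrist_force: [-0.9, 0.2, -0.6]
opening: 59.6
```

```bash
python3 -c "
from h import *
need([-140,0,273]); look('f',190,60,150,115,5,170,130,150,100,5)"
```

```text
t 6.35 tcp [565.3 -46.1 362.7] press [-141.3   -2.7  362.7] F [-0.9  0.2 -0.6] op 59.6 j [-0.19  0.13  0.07  1.51 -0.    1.56]
tool x in press [ 0.003 -1.     0.001] y [-1.    -0.003  0.002] z [-0.002 -0.001 -1.   ]
shift cm [-0.27 -0.15  8.97] turn to +y -3.139 to -y 0.003
```

View pics/scene_f.png

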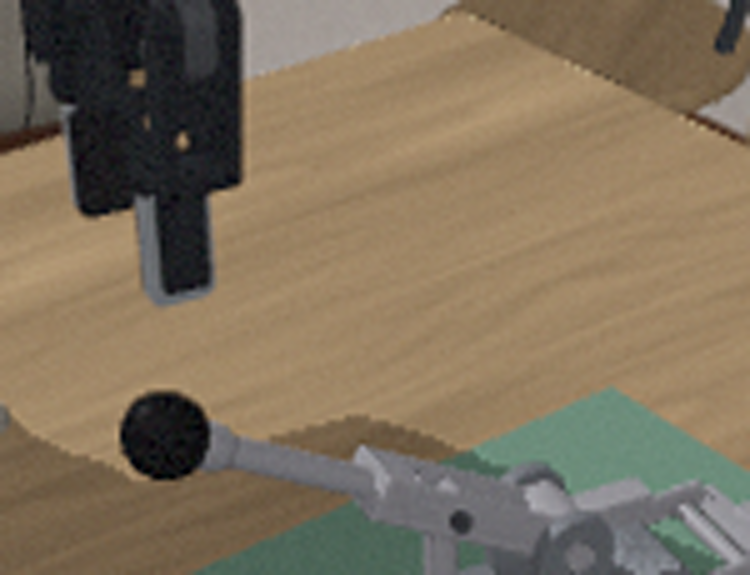

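View pics/top_f.png

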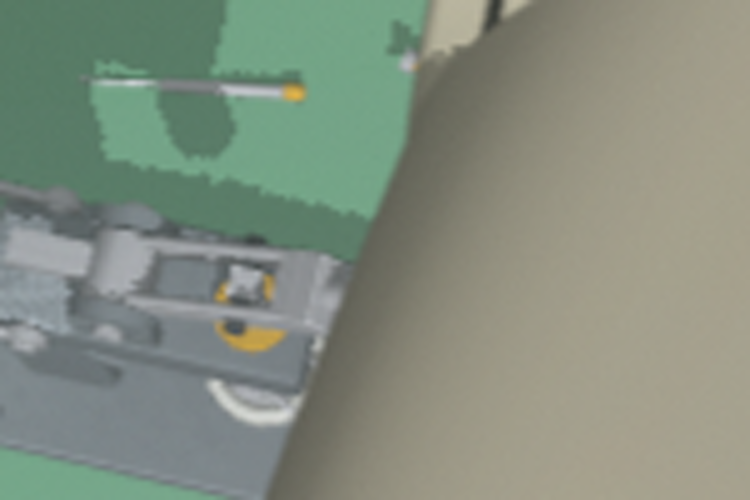

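The open fingers hang above the knob: fingertips at about (226,118), knob at (223,147). Lowering over it.

>>> send_rows:
  moves:
    - [-0.3,-0.1,2,0,70]
    - [0,0,2.5,0,70]
    - [0,0,2.5,0,70]
    - [0,0,2,0,70]
    - [0,0,0,0,70]

```text
t: 6.87
tcp_pos: [560.7, -37.7, 267.4]
ee_rot: [-3.128, 0.279, 0.014]
wrist_force: [-0.6, 1.0, -0.6]
opening: 59.5
```

>>> send_rows:
  moves:
    - [0,0,0,0,10]
    - [0,0,0,0,10]
    - [0,0,0,0,10]
    - [0,0,0,0,10]
    - [0,0,0,0,10]
  force: 80

```text
t: 7.28
tcp_pos: [561.4, -38.9, 273.8]
ee_rot: [-3.128, 0.281, 0.006]
wrist_force: [-6.8, 1.1, 1.4]
opening: 28.5
```

```bash
python3 -c "
from h import *
need([-140,0,273]); look('g',190,60,150,115,5,170,130,150,100,5)"
```

```text
t 7.28 tcp [561.4 -38.9 273.8] press [-135.     2.5  273.8] F [-6.8  1.1  1.4] op 28.5 j [-0.18  0.15 -0.09  1.33  0.    1.57]
tool x in press [ 0.009 -1.    -0.004] y [-1.    -0.009 -0.   ] z [ 0.     0.004 -1.   ]
shift cm [0.25 0.5  0.08] turn to +y -3.132 to -y 0.009
```

View pics/scene_g.png

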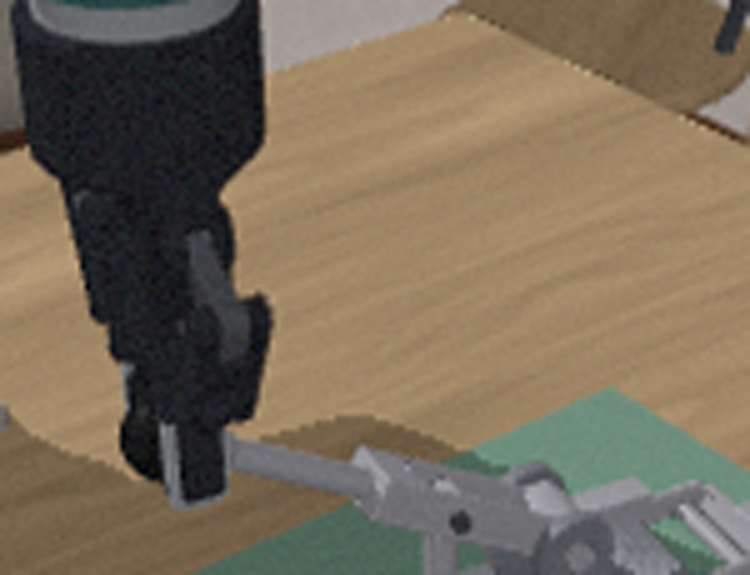

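The pads hold the ball about 6 mm too far back, on the rod side, and the opening is only 28.5 mm. I'll reopen, shift forward and grip again.

>>> send_rows:
  moves:
    - [0,0,0,0,60]
    - [0,0,0,0,60]
    - [0,0,0,0,60]
    - [0,0,0,0,60]

```text
t: 7.72
tcp_pos: [564.6, -40.0, 273.6]
ee_rot: [3.129, -0.282, 0.004]
wrist_force: [0.1, 0.3, -0.2]
opening: 51.1
```

```bash
python3 -c "
from h import *
need([-140,0,273])"
```

```text
t 7.72 tcp [564.6 -40.  273.6] press [-135.5   -0.8  273.6] F [ 0.1  0.3 -0.2] op 51.1 j [-0.18  0.15 -0.09  1.32 -0.    1.57]
tool x in press [ 0.009 -1.     0.003] y [-1.    -0.009  0.   ] z [-0.    -0.003 -1.   ]
shift cm [-0.08  0.45  0.06] turn to +y -3.133 to -y 0.009
```

>>> send_rows:
  moves:
    - [-0.3,0.6,0,0,60]
    - [0,0,0,0,60]
    - [0,0,0,0,60]

```text
t: 7.97
tcp_pos: [559.4, -45.6, 272.4]
ee_rot: [3.129, -0.283, 0.0]
wrist_force: [-0.6, 0.2, 0.3]
opening: 51.0
```

>>> send_rows:
  moves:
    - [0,0,0,0,10]
    - [0,0,0,0,10]
    - [0,0,0,0,10]
    - [0,0,0,0,10]
    - [0,0,0,0,10]
  force: 80

```text
t: 8.38
tcp_pos: [560.1, -45.5, 272.8]
ee_rot: [3.128, -0.283, 0.002]
wrist_force: [1.1, -2.1, 1.9]
opening: 28.6
```

```bash
python3 -c "
from h import *
need([-140,0,273]); look('h',190,60,150,115,5,170,130,150,100,5)"
```

```text
t 8.38 tcp [560.1 -45.5 272.8] press [-141.7    2.6  272.8] F [ 1.1 -2.1  1.9] op 28.6 j [-0.2   0.14 -0.1   1.32 -0.    1.56]
tool x in press [ 0.008 -1.     0.002] y [-1.    -0.008  0.   ] z [-0.    -0.002 -1.   ]
shift cm [ 0.26 -0.17 -0.02] turn to +y -3.133 to -y 0.008
```

View pics/scene_h.png

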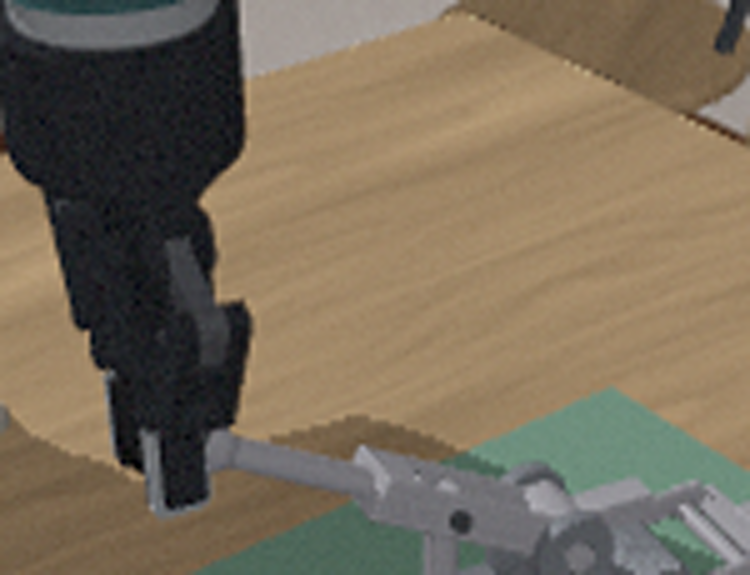

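The knob is now centred between the pads and the side force is small. I'll pull it down along its arc in small steps.

>>> send_rows:
  moves:
    - [0,0.4,0.7,0,10]
    - [0,0.4,0.7,0,10]
    - [0,0.3,0.75,0,10]
    - [0,0.3,0.75,0,10]
    - [0,0,0,0,10]

```text
t: 8.9
tcp_pos: [557.3, -59.9, 241.8]
ee_rot: [3.128, -0.283, 0.001]
wrist_force: [3.4, -0.3, 4.2]
opening: 28.4
```

```bash
python3 -c "
from h import *
state(); look('i',190,80,150,115,5,170,130,150,100,5)"
```

```text
t 8.9 tcp [557.3 -59.9 241.8] press [-156.3    2.6  241.8] F [ 3.4 -0.3  4.2] op 28.4 j [-0.22  0.16 -0.15  1.26 -0.    1.53]
```

View pics/scene_i.png

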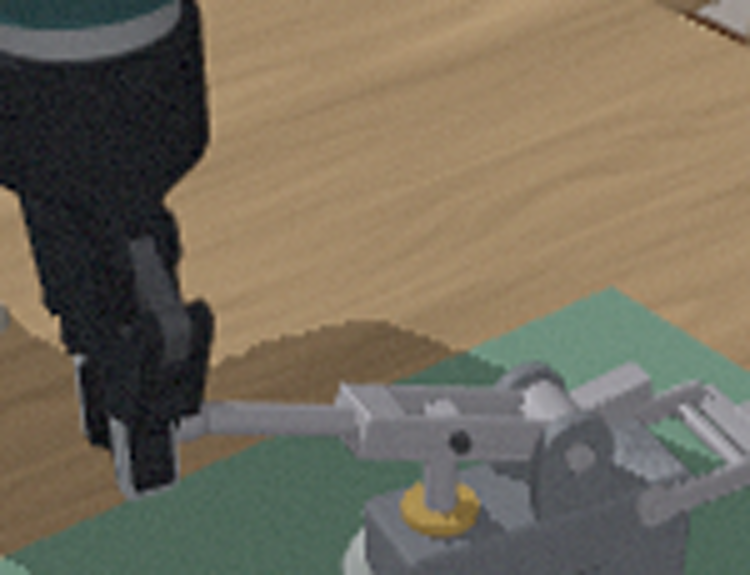

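The lever follows, it's free of the catch, and the catch is still back. Continuing.

>>> send_rows:
  moves:
    - [0,0.25,0.75,0,10]
    - [0,0.25,0.8,0,10]
    - [0,0.2,0.8,0,10]
    - [0,0.15,0.8,0,10]
    - [0,0.1,0.8,0,10]

```text
t: 9.42
tcp_pos: [555.4, -70.0, 204.4]
ee_rot: [3.125, -0.284, 0.001]
wrist_force: [1.9, -6.2, 6.3]
opening: 28.8
```

>>> send_rows:
  moves:
    - [0,0.1,0.8,0,10]
    - [0,0.05,0.8,0,10]
    - [0,0,0.8,0,10]
    - [0,0,0.8,0,10]
    - [0,-0.05,0.8,0,10]

```text
t: 9.83
tcp_pos: [554.4, -75.1, 164.2]
ee_rot: [3.114, -0.291, -0.002]
wrist_force: [-0.6, -18.8, 5.4]
opening: 28.3
```

```bash
python3 -c "
from h import *
state()"
```

```text
t 9.83 tcp [554.4 -75.1 164.2] press [-171.9    2.7  164.2] F [ -0.6 -18.8   5.4] op 28.3 j [-0.24  0.21 -0.26  1.1  -0.01  1.51]
```

```bash
python3 -c "
from h import *
state(); look('j',190,90,150,115,5,170,130,150,100,5)"
```

```text
t 9.83 tcp [554.4 -75.1 164.2] press [-171.9    2.7  164.2] F [ -0.6 -18.8   5.4] op 28.3 j [-0.24  0.21 -0.26  1.1  -0.01  1.51]
```

View pics/scene_j.png

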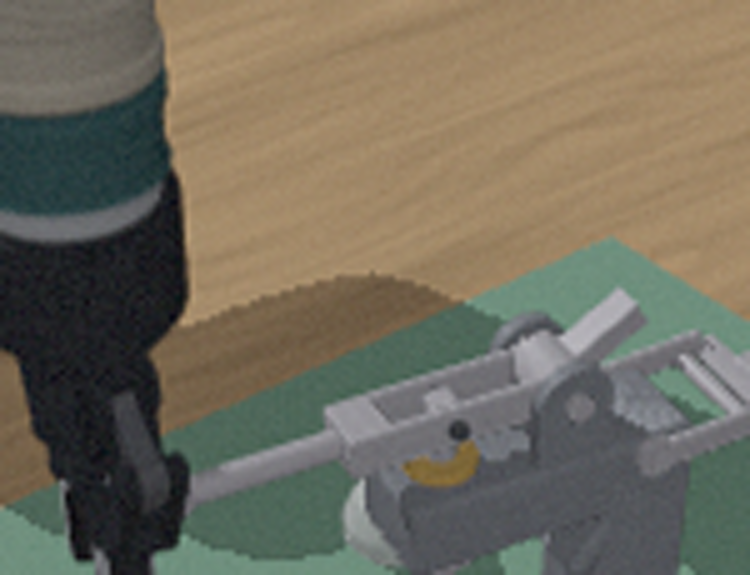

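```bash
python3 -c "
from h import *
S=pickle.load(open('scene_j.pkl','rb'))
px=lambda p:((proj(S,P(p))-[190,90])*5).round(0)
print('tcp',px([-171.9,2.7,164.2]),'gp',px([-171.9,2.7,183.2]))
for f in (5,0,-5,-8,-10,-12,-15):
  a=np.radians(f); print(f,[px([20-r*np.cos(a),1.5,200+r*np.sin(a)]) for r in (0,100,165,185)])
"
python3 - <<'E'
import cv2
i=cv2.imread('pics/scene_i.png')
from cell import vision
import numpy as np
d=vision.capture('scene')['frame'][140:225,180:310,::-1]
cv2.imwrite('pics/scene_k.png',cv2.resize(np.ascontiguousarray(d),None,fx=6,fy=6,interpolation=cv2.INTER_CUBIC))
E
```

```text
tcp [114. 576.] gp [109. 540.]
5 [array([548., 372.]), array([327., 422.]), array([171., 458.]), array([121., 470.])]
0 [array([548., 372.]), array([327., 440.]), array([172., 488.]), array([123., 503.])]
-5 [array([548., 372.]), array([328., 457.]), array([177., 516.]), array([129., 535.])]
-8 [array([548., 372.]), array([330., 467.]), array([181., 532.]), array([134., 552.])]
-10 [array([548., 372.]), array([331., 473.]), array([184., 542.]), array([138., 564.])]
-12 [array([548., 372.]), array([333., 479.]), array([188., 552.]), array([142., 575.])]
-15 [array([548., 372.]), array([336., 488.]), array([194., 566.]), array([150., 591.])]
```

View pics/scene_k.png

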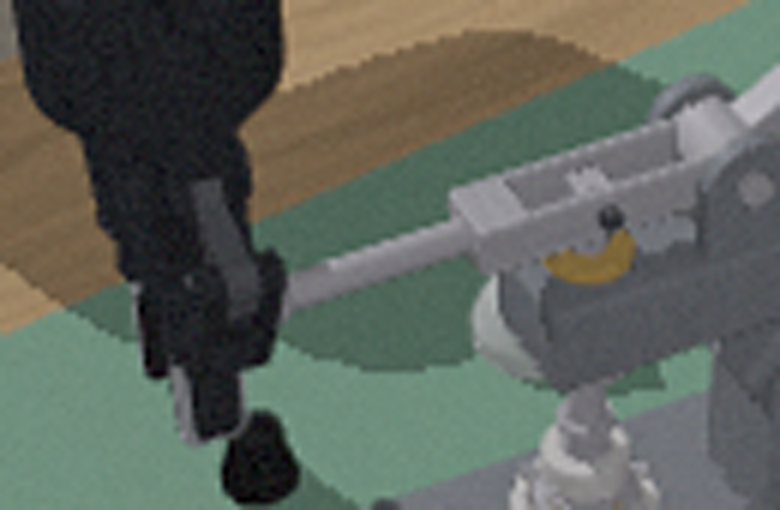

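```bash
python3 -c "
from h import *
s,M=state(); t=s['wrist_torque'];print('torque press',RP.inv().apply(t).round(2),'F press',RP.inv().apply(s['wrist_force']).round(1))
"
```

```text
t 9.98 tcp [554.3 -75.7 163.9] press [-172.4    2.7  163.9] F [ -1.4 -16.7   5.4] op 28.6 j [-0.24  0.21 -0.26  1.1  -0.01  1.52]
torque press [-0.08  2.91 -1.52] F press [-16.7  -1.8   5.4]
```

The ball has slipped upwards in the grip by about 12 mm: lever near −1.5°, while the TCP height implies −5°. A friction grip on this knob isn't reliable. I'll ease the lever back up under control, then push from above with part-open fingertips as a cradle.

>>> send_rows:
  moves:
    - [0,0,-1.6,0,10]
    - [0,-0.1,-1.6,0,10]
    - [0,-0.3,-1.6,0,10]
    - [0,-0.5,-1.6,0,10]
    - [0,-0.6,-1.5,0,10]

```text
t: 10.4
tcp_pos: [554.9, -73.5, 247.6]
ee_rot: [3.082, -0.294, -0.004]
wrist_force: [-14.2, -48.1, 20.5]
opening: 16.2
```

>>> send_rows:
  moves:
    - [0,-0.6,-1.4,0,10]
    - [0,0,0,0,10]
    - [0,0,0,0,60]
    - [0,0,0,0,60]
    - [0,0,0,0,60]

```text
t: 10.82
tcp_pos: [557.7, -51.9, 257.1]
ee_rot: [3.125, -0.289, -0.003]
wrist_force: [-0.4, 1.5, -0.6]
opening: 44.4
```

```bash
python3 -c "
from h import *
need([-140,2,340]); look('l',190,60,150,115,5,170,130,150,100,5)"
```

```text
t 10.82 tcp [557.7 -51.9 257.1] press [-148.4    3.7  257.1] F [-0.4  1.5 -0.6] op 44.4 j [-0.21  0.15 -0.13  1.29 -0.    1.55]
tool x in press [ 0.004 -1.    -0.001] y [-1.    -0.004  0.003] z [-0.003  0.001 -1.   ]
shift cm [ 0.17 -0.81 -8.29] turn to +y -3.137 to -y 0.004
```

View pics/scene_l.png

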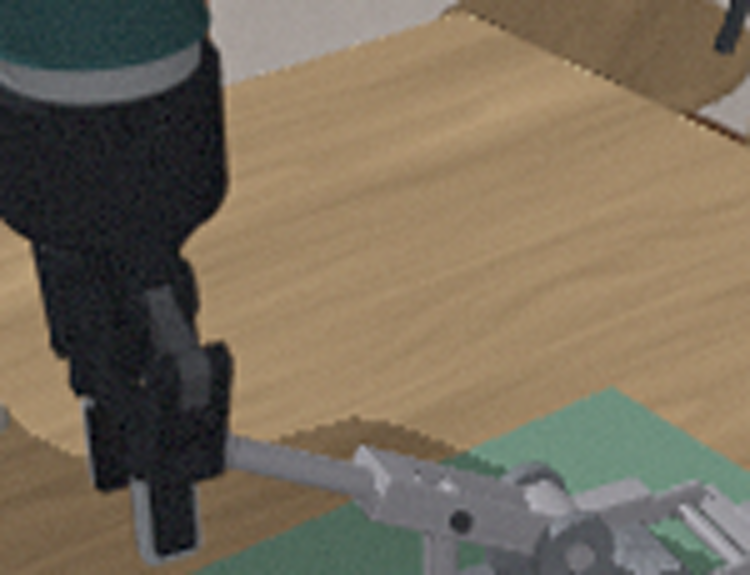

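The lever is fully raised again: the rod is at its original slope, with the knob behind the fingers near (222,147). I'll lift clear and set up the cradle.

>>> send_rows:
  moves:
    - [0.1,-0.7,0,0,70]
    - [0,0,-2.5,0,70]
    - [0,0,-3,0,70]
    - [0,0,-2.5,0,70]
    - [0,0,0,0,24]

```text
t: 11.33
tcp_pos: [563.3, -40.7, 341.9]
ee_rot: [3.129, -0.279, 0.012]
wrist_force: [0.4, 0.2, 0.6]
opening: 49.4
```

>>> send_rows:
  moves:
    - [0,0,0,0,24]
    - [0,0,0,0,24]
    - [0,0,0,0,24]

```text
t: 11.58
tcp_pos: [560.1, -41.0, 334.7]
ee_rot: [-3.128, 0.281, 0.006]
wrist_force: [-0.6, -0.5, -0.2]
opening: 20.6
```

```bash
python3 -c "
from h import *
need([-141,2.2,305]); look('m',190,60,150,115,5,170,130,150,100,5)"
```

```text
t 11.58 tcp [560.1 -41.  334.7] press [-137.3    3.5  334.7] F [-0.6 -0.5 -0.2] op 20.6 j [-0.19  0.13  0.01  1.45  0.    1.56]
tool x in press [ 0.009 -1.    -0.004] y [-1.    -0.009 -0.   ] z [ 0.     0.004 -1.   ]
shift cm [0.14 0.37 2.97] turn to +y -3.132 to -y 0.009
```

View pics/scene_m.png

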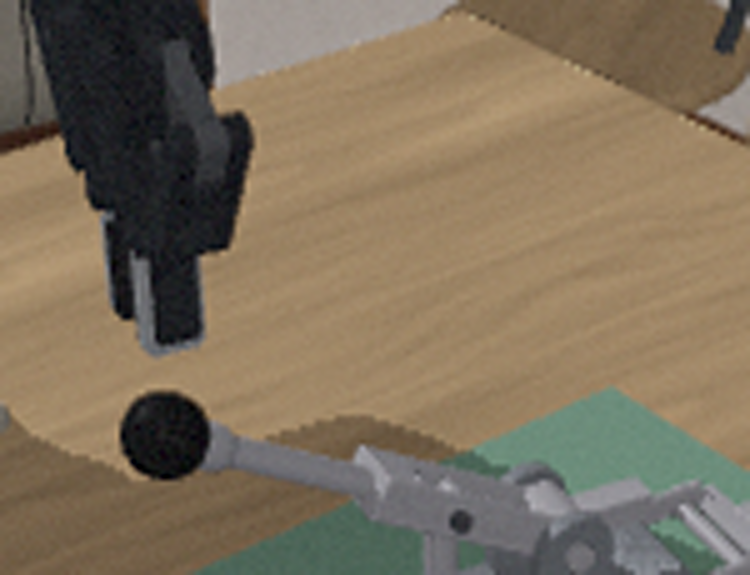

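The cradle is above the ball: tips at about (225,128), knob at (223,147). Going down to contact.

>>> send_rows:
  moves:
    - [0.15,0.4,0,0,24]
    - [0,0,1.5,0,24]
    - [0,0,1,0,24]
    - [0,0,0.5,0,24]
    - [0,0.1,0.4,0,24]

```text
t: 12.1
tcp_pos: [560.6, -47.6, 301.8]
ee_rot: [3.128, -0.283, -0.004]
wrist_force: [-2.5, -1.3, 4.3]
opening: 20.1
```

```bash
python3 -c "
from h import *
need([-141,2.2,305]); look('n',190,60,150,115,5,170,130,150,100,5)"
```

```text
t 12.1 tcp [560.6 -47.6 301.8] press [-143.7    1.7  301.8] F [-2.5 -1.3  4.3] op 20.1 j [-0.2   0.14 -0.05  1.39 -0.    1.55]
tool x in press [ 0.008 -1.    -0.003] y [-1.    -0.008  0.001] z [-0.001  0.003 -1.   ]
shift cm [-0.05 -0.27 -0.32] turn to +y -3.133 to -y 0.008
```

View pics/scene_n.png

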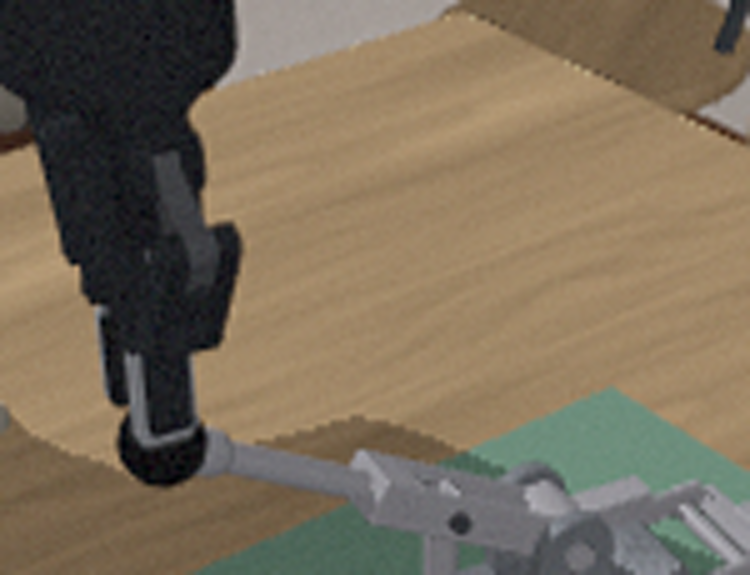

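The cradle sits on the ball, tips at about (223,147), with about 4 N upward. Now down along the arc.

>>> send_rows:
  moves:
    - [0,0.4,0.7,0,24]
    - [0,0.3,0.7,0,24]
    - [0,0.3,0.75,0,24]
    - [0,0.3,0.75,0,24]
    - [0,0.2,0.75,0,24]

```text
t: 12.62
tcp_pos: [557.8, -63.7, 266.5]
ee_rot: [3.125, -0.283, -0.002]
wrist_force: [-6.5, -4.7, 5.0]
opening: 20.6
```

>>> send_rows:
  moves:
    - [0,0.2,0.8,0,24]
    - [0,0.2,0.8,0,24]
    - [0,0.15,0.8,0,24]
    - [0,0.1,0.8,0,24]
    - [0,0.1,0.8,0,24]

```text
t: 13.03
tcp_pos: [556.6, -70.6, 226.3]
ee_rot: [3.126, -0.283, -0.002]
wrist_force: [-5.1, -1.8, 4.8]
opening: 20.9
```

```bash
python3 -c "
from h import *
state(); look('o',190,80,150,115,5,170,130,150,100,5)"
```

```text
t 13.03 tcp [556.6 -70.6 226.3] press [-167.     1.3  226.3] F [-5.1 -1.8  4.8] op 20.9 j [-0.24  0.17 -0.17  1.23 -0.    1.51]
```

View pics/scene_o.png

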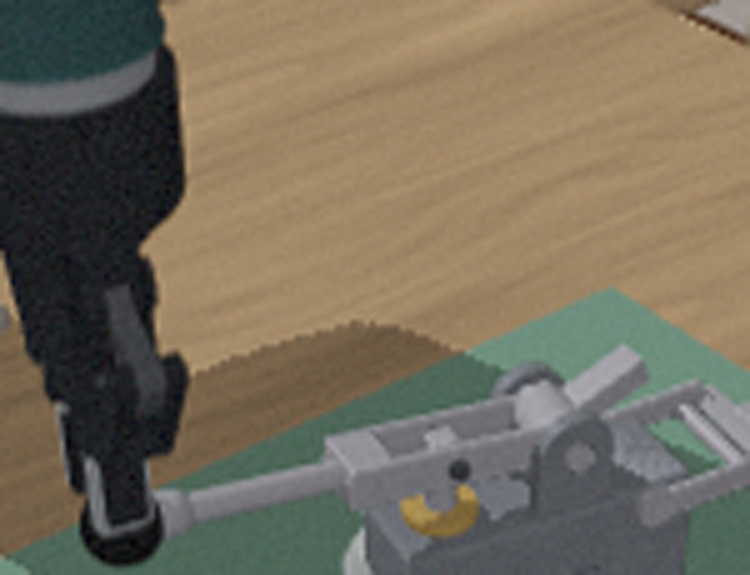

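The cradle stays seated on the ball, tips at about (214,183), and the lever is near 5°. Continuing to the stop.

>>> send_rows:
  moves:
    - [-0.1,0.05,0.8,0,24]
    - [0,0,0.8,0,24]
    - [0,0,0.8,0,24]
    - [0,0,0.8,0,24]
    - [0,-0.05,0.8,0,24]

```text
t: 13.55
tcp_pos: [556.4, -70.2, 187.2]
ee_rot: [3.126, -0.283, 0.0]
wrist_force: [-5.4, -3.3, 8.7]
opening: 20.7
```

>>> send_rows:
  moves:
    - [0,-0.1,0.7,0,24]
    - [0,-0.1,0.6,0,24]
    - [0,-0.1,0.5,0,24]
    - [0,0,0,0,24]

```text
t: 13.88
tcp_pos: [556.7, -67.3, 169.2]
ee_rot: [3.126, -0.283, -0.001]
wrist_force: [-6.8, -3.5, 10.5]
opening: 20.7
```

```bash
python3 -c "
from h import *
state(); look('p',190,90,150,115,5,170,130,150,100,5)"
```

```text
t 13.88 tcp [556.7 -67.3 169.2] press [-163.7    1.9  169.2] F [-6.8 -3.5 10.5] op 20.7 j [-0.23  0.2  -0.25  1.11 -0.    1.52]
```

View pics/scene_p.png

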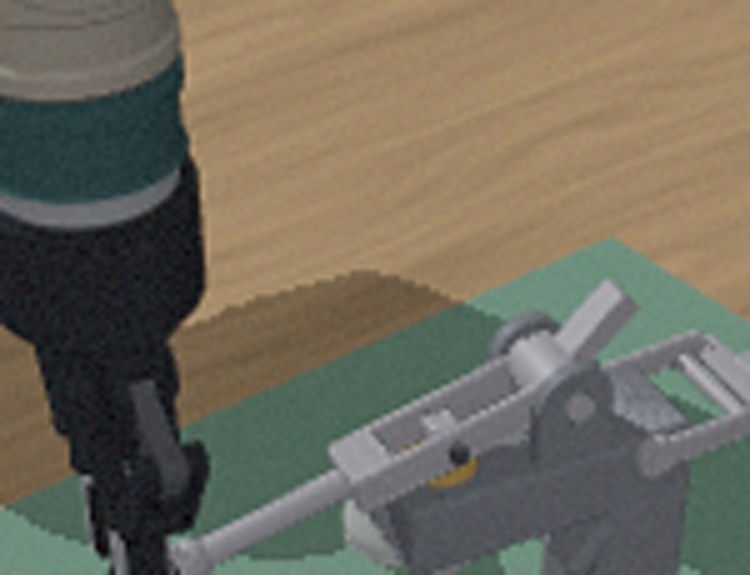

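>>> send_rows:
  moves:
    - [0,-0.1,0.3,0,24]
    - [0,-0.05,0.3,0,24]
    - [0,0,0,0,24]

```text
t: 14.23
tcp_pos: [556.9, -66.3, 164.0]
ee_rot: [3.125, -0.283, -0.0]
wrist_force: [-7.4, -4.7, 11.5]
opening: 20.4
```

>>> send_rows:
  moves:
    - [0,-0.05,0.3,0,24]
    - [0,0,0,0,24]

```text
t: 14.4
tcp_pos: [557.2, -66.0, 162.4]
ee_rot: [3.124, -0.283, 0.0]
wrist_force: [-9.7, -5.0, 17.6]
opening: 20.2
```

>>> send_rows:
  moves:
    - [0,0,0.3,0,24]
    - [0,0,0,0,24]

```text
t: 14.57
tcp_pos: [557.4, -66.0, 161.4]
ee_rot: [3.124, -0.283, 0.002]
wrist_force: [-12.5, -3.7, 26.4]
opening: 20.2
```

The force now climbs steeply with almost no travel, which suggests the stop. I'll ease the side load and look.

>>> send_rows:
  moves:
    - [-0.2,0,0.2,0,24]
    - [0,0,0,0,24]

```text
t: 14.73
tcp_pos: [557.4, -66.0, 161.1]
ee_rot: [3.124, -0.283, 0.009]
wrist_force: [-12.1, -3.3, 29.9]
opening: 20.7
```

```bash
python3 -c "
from h import *
state(); look('q',190,110,150,115,5,150,130,150,100,5)
S=pickle.load(open('scene_q.pkl','rb'))
px=lambda p:((proj(S,P(p))-[190,110])*5).round(0)
for f in (-10,-13,-15):
  a=np.radians(f); print(f,[px([20-r*np.cos(a),1.5,200+r*np.sin(a)]) for r in (0,100,165,185)])
"
```

```text
t 14.73 tcp [557.4 -66.  161.1] press [-162.3    1.4  161.1] F [-12.1  -3.3  29.9] op 20.7 j [-0.23  0.21 -0.27  1.09 -0.    1.52]
-10 [array([548., 272.]), array([331., 373.]), array([184., 442.]), array([138., 464.])]
-13 [array([548., 272.]), array([334., 383.]), array([190., 457.]), array([145., 480.])]
-15 [array([548., 272.]), array([336., 388.]), array([194., 466.]), array([150., 491.])]
```

View pics/scene_q.png

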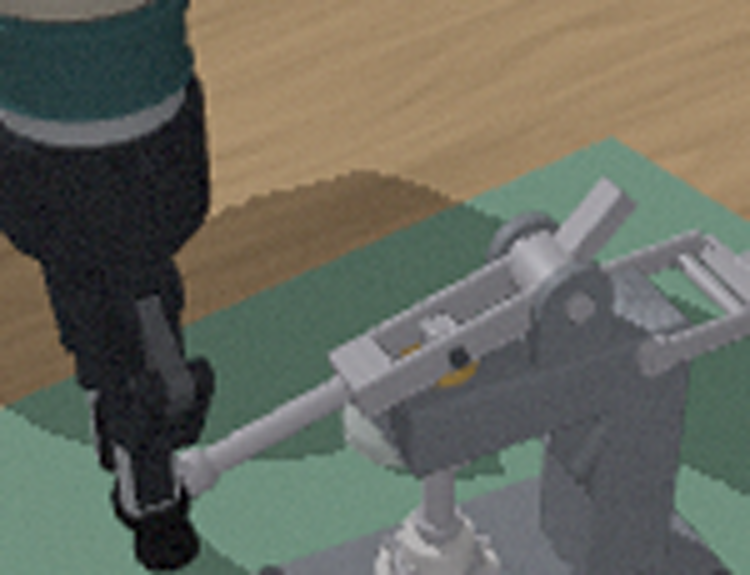

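View pics/top_q.png

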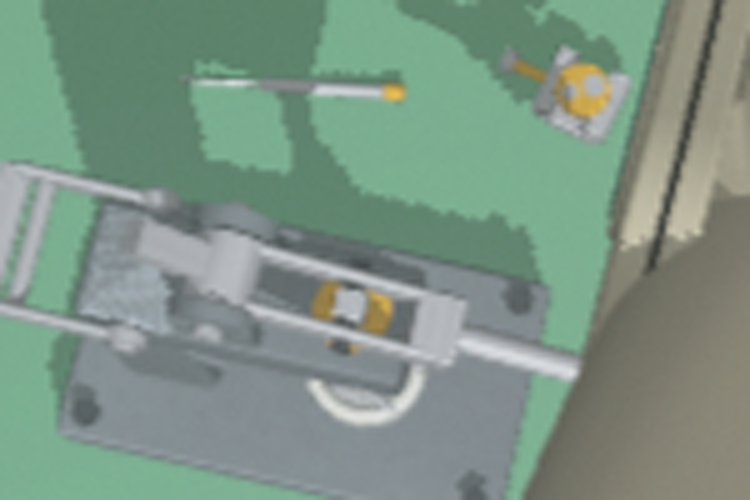

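The rod collar at (195,470) matches the −15° prediction (194,466), so the lever is at its stop. The catch is still back, and the screwdriver and movement holder are where they were. Next I'll check the hold stays steady for a second.

>>> send_rows:
  moves:
    - [0,0,0,0,24]
    - [0,0,0,0,24]
    - [0,0,0,0,24]
    - [0,0,0,0,24]
    - [0,0,0,0,24]

```text
t: 15.25
tcp_pos: [557.3, -66.0, 161.1]
ee_rot: [3.124, -0.283, 0.009]
wrist_force: [-11.8, -3.4, 29.1]
opening: 20.9
```

>>> send_rows:
  moves:
    - [0,0,0,0,24]
    - [0,0,0,0,24]
    - [0,0,0,0,24]
    - [0,0,0,0,24]
    - [0,0,0,0,24]

```text
t: 15.67
tcp_pos: [557.3, -66.0, 161.1]
ee_rot: [3.124, -0.283, 0.009]
wrist_force: [-11.7, -3.4, 29.5]
opening: 20.5
```

```bash
python3 -c "
from h import *
state(); look('r',235,160,100,75,7,140,130,180,150,4)
a=pickle.load(open('scene_q.pkl','rb'))['frame'].astype(int);b=pickle.load(open('scene_r.pkl','rb'))['frame'].astype(int)
d=abs(a-b).max(2)>60;print(d.sum(), np.argwhere(d).mean(0) if d.any() else '')"
```

```text
t 15.67 tcp [557.3 -66.  161.1] press [-162.4    1.5  161.1] F [-11.7  -3.4  29.5] op 20.5 j [-0.23  0.21 -0.27  1.09 -0.    1.52]
0
```

View pics/scene_r.png

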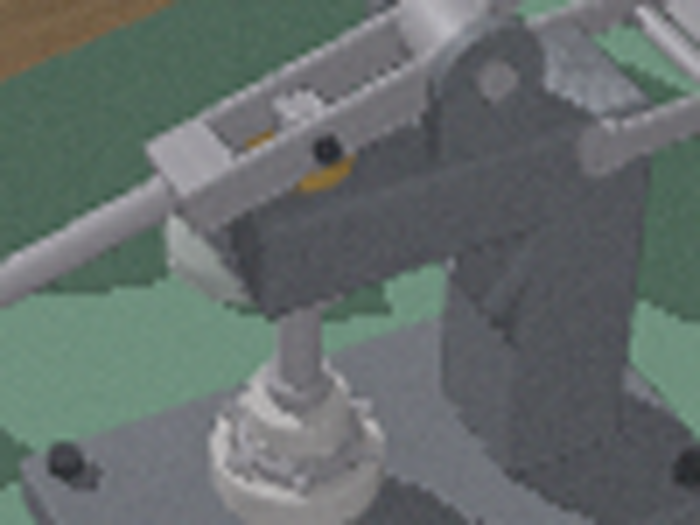

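View pics/top_r.png

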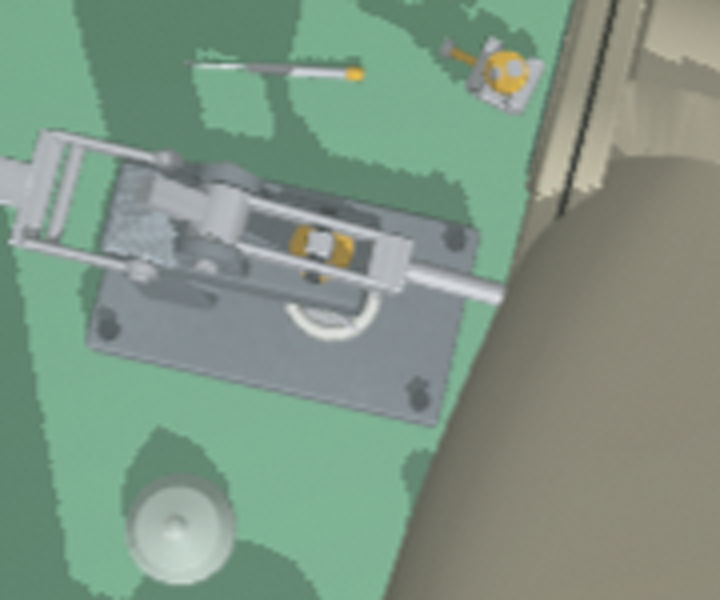

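The die is seated on the watch in the nest, at about (279,218) in the scene view. The catch is fully back, the bystanders haven't moved, and the hold is steady at about 29 N. Handing in.

```bash
python3 -c "
from cell import finish_job
print(finish_job())"
```

```text
the job is handed in; nothing more can be done
None
```

I flipped the catch right back to its stop, pulled the lever fully down, and handed in at about 15.7 s with the robot still holding it there.

**How it is held:** the lever is pushed down from above, with the part-open fingertips (about 20 mm) cradling the top of the knob. It is not gripped around the ball.

**Last checks:**
- **Lever:** the rod lines up with the −15° stop position in the scene view, and the force rose steeply with almost no further travel.
- **Hold:** the push stayed at about 29 N upward on the tool, with no movement for 0.8 s. About 12 N of side load on the knob remained; one small shift to relieve it made little difference.
- **Watch back:** the die is seated on the watch in its nest. I could not measure the back's travel directly, so I am inferring it is home from the lever being at its stop.
- **Surroundings:** the catch lies level, and the bystanders look to be where they were.

**What went wrong on the way:**
- My first grip on the knob was off-centre, so I redid it.
- The second grip then slipped about 12 mm up the fingers part-way down. I eased the lever back up, and the ball squeezed out on the way, with a reading of about 50 N at the wrist (limit 120 N). After that I switched to the cradle push.
- The lever had not reached the watch by then, as far as the images show.

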